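# Change the bench chuck over to the dibber bit

## Robot

A 6-joint arm with a two-finger parallel gripper is mounted at the origin on the work surface. World frame = base frame: x ahead of the robot, y to its left, z up, the work surface at z = 0. Lengths are in m, angles in rad, forces in N, time in s.
With the tool pointing down it reaches from about 0.3 to 0.875 m from the base axis. Payload 6.4 kg.
Tool frame: the origin (TCP) lies on the centre line of the jaws, within the pads' length; the fingertips stand 25 mm ahead of it and the grasp point (between the pads) lies 6 mm ahead of it; z points along the fingers, y is the line along which they close (so a half turn about z gives the same grasp; the last joint's range is limited). The gripper opens to 85 mm and grips with 20 to 120 N. Pads are 22 mm wide; open, the fingers measure 114 mm over their backs; the gripper's body (76 mm by 85 mm) begins 54 mm behind the grasp point. The pads swing forward as they close: fully open they stand 13 mm farther back than shut.
Start: joints at [0.973, 0.181, 1.607, -0, 1.354, -0.206], TCP at [0.22, 0.531, 0.256] pointing down, gripper open.
Joint ranges: [-2.99, 2.99], [-0.89, 2.07], [0.3, 2.58], [-1.14, 4.28], [0, 2.63], [-3.12, 3.12]. Speed limits (rad/s): [2.57, 2.57, 3.01, 3.14, 3.14, 3.14].

## Interface

Orientations are given as a unit quaternion [w, x, y, z].
In Python, from bench import get_obs, camera, hand_in, spot_in gives the robot as it stands.
- The arm moves only by the shell command python3 -m jog 'ROWS'. ROWS is JSON, one flat list of numbers, 7 for each row, row after row: the shift along the tool's x, y, z in m, then the turn, a rotation vector about the tool's x, y, z in rad, then the closure, from 0 (fully open) to 1 (shut). A call has 1 to 20 rows; each row is the pose to reach, as a shift and turn from the pose commanded when the call began, along the tool's axes at that moment; what a row does not reach only later rows make up. A row lasts 1/8 s, in which the tool goes at most 62.5 mm and 10.7 degrees, less where a joint would pass 70% of its speed; a pose out of reach is approached as far as the arm can. A call with a gripper value outside its range is refused whole. The fingers move at their own pace and stop on an object; the grip force is fixed at half the most. Time passes only in rows, so rows that repeat a pose let the fingers close. It gives the time, the measured TCP pose, the force, the opening and the grip force at its end, in the units of the state.
- get_obs(): the state, without advancing time (a new reading comes with each control period).
- camera(name): name is "scene" or "top"; returns a dict with "frame" (400x640x3 uint8, red, green, blue), "mtx" (3x3 intrinsics, pixels), "extrinsics" (4x4, takes a point from camera to world coordinates). Camera axes: x right, y up, looking along -z (the intrinsics and any distortion apply to the point x, -y, -z); pixel columns grow to the right and rows downward; lengths in m; the calibration is good to about 2 mm. A picture is of the moment at which its call begins. There is no depth.
- hand_in(): hands the job in; it is judged then, once.
Trained networks look in a picture, given as the dict that the camera call returned (one of the last four; its "shot" number tells which), for a name from the list of things; names that differ only in an ending like _2 or _b are one class to them, and where a whole thing is asked for, a point or a joint stands for the part that bears it (a point fixed in the world has none). Each returns a list of dicts, best first, with "confidence" (0 to 1); they miss things now and then, are a little off and sometimes report something else, mostly with a low value. They report only what shows in the picture. A call takes as long as a camera call. They do not tell look-alikes from the thing itself.
- spot_in(picture, name): "xyz" ([x, y, z] in m, in world coordinates, good to about 4 mm: the middle of the surface that is visible of it).
The state is a dict: "time_s": time; "q": joint angles; "dq": joint speeds; "joint_efforts": joint torques, N m; "eef_pos": TCP position; "eef_rot": TCP orientation; "wrist_force": force on the tool from outside, world axes, zero at the start; "torque": the same for the moment, N m; "opening": opening from 0.0 (shut) to 1.0 (fully open); "grasp_force": force on a finger pad.
Only numpy, scipy, OpenCV 4.12 (cv2) and the standard library are available. Lean on these libraries where they do the work, as an engineer would, in place of code of your own. Each camera call takes 0.05 s, during which the arm holds its last target. There are 200 camera calls.

## Task

Clear every small potted plant that crowds the bench chuck over onto the thin white mat, standing upright; the pots are thin, so squeeze them gently, with no more than about 15 N. Then swing the chuck's crank to open the jaws fully, take the pointed wooden dibber bit from the wooden stand and stand it shank down in the chuck, right to the bottom, and swing the crank back until the jaws clamp it firmly and upright. Leave the brush bit in the stand, and the ceramic planter, the scoop and the cactus where they are.

Things in the scene. Friction and masses are not known exactly. Their poses are not given: they have to be found in the camera images.
- pot0_mid (a point): one of three to five small black plastic plant pots (None if absent), 60 mm across (58 at the foot), 80 mm tall with a 66 mm wide lip on its top 10 mm; a low succulent reaches up to 105 mm and stays within 25 mm of the axis; about 150 g, bottom-heavy with damp soil. The point is on its axis, half-way up (40 mm above its underside); z is up the pot.
- pot1_mid (a point): one of three to five small black plastic plant pots (None if absent), 60 mm across (58 at the foot), 80 mm tall with a 66 mm wide lip on its top 10 mm; a low succulent reaches up to 105 mm and stays within 25 mm of the axis; about 150 g, bottom-heavy with damp soil. The point is on its axis, half-way up (40 mm above its underside); z is up the pot.
- pot2_mid (a point): one of three to five small black plastic plant pots (None if absent), 60 mm across (58 at the foot), 80 mm tall with a 66 mm wide lip on its top 10 mm; a low succulent reaches up to 105 mm and stays within 25 mm of the axis; about 150 g, bottom-heavy with damp soil. The point is on its axis, half-way up (40 mm above its underside); z is up the pot.
- pot3_mid (a point): one of three to five small black plastic plant pots (None if absent), 60 mm across (58 at the foot), 80 mm tall with a 66 mm wide lip on its top 10 mm; a low succulent reaches up to 105 mm and stays within 25 mm of the axis; about 150 g, bottom-heavy with damp soil. The point is on its axis, half-way up (40 mm above its underside); z is up the pot.
- pot4_mid (a point): one of three to five small black plastic plant pots (None if absent), 60 mm across (58 at the foot), 80 mm tall with a 66 mm wide lip on its top 10 mm; a low succulent reaches up to 105 mm and stays within 25 mm of the axis; about 150 g, bottom-heavy with damp soil. The point is on its axis, half-way up (40 mm above its underside); z is up the pot.
- mat: thin white plastic mat, fixed flat on the table, where the plants go: 208 mm along its x, 308 mm along its y, 3 mm thick, no rim; origin at the centre of its underside. Six pots fit, two rows of three along y.
- chuck: fixed bench chuck, axis vertical, jaws on top; origin on its axis at table level. Flange 120 mm across and 10 mm high, grey body and steel sleeve (92 mm across) up to 50 mm, three jaws 50 to 76 mm above the table. The bore is 36 mm across and its floor is 12 mm above the table. The jaws open to 30 mm across.
- sleeve (a joint): angle of the chuck's sleeve, 0 to 1.4 rad: 0 = jaws fully open (30 mm across, against a stop), growing as the sleeve turns clockwise seen from above; each jaw then moves in 5 mm per rad, so a 20 mm shank is met at about 1.0 rad. Starts nearly closed (1.15 to 1.38). It needs about 0.4 N m (4 N at the crank post) to turn, stays where it is left, and holds a clamped bit; some 8 to 12 N at the post clamps it firmly.
- crank (a point): the black upright post of the sleeve's crank, round, 16 mm across, top 92 mm above the table, 100 mm out from the chuck's axis on a flat arm whose top is 44 mm above the table; the point lies on the post's axis, 73 mm above the table. It circles the chuck's axis with the sleeve: counter-clockwise from above opens, clockwise tightens. Potted plants stand in its path.
- jaw0: one of the chuck's three coupled steel jaws, 22 x 13 x 26 mm; origin on the chuck's axis at table level when fully open, moves inward by 5 mm per rad of sleeve; its x axis points outward; smooth faces
- jaw1: one of the chuck's three coupled steel jaws, 22 x 13 x 26 mm; origin on the chuck's axis at table level when fully open, moves inward by 5 mm per rad of sleeve; its x axis points outward; smooth faces
- jaw2: one of the chuck's three coupled steel jaws, 22 x 13 x 26 mm; origin on the chuck's axis at table level when fully open, moves inward by 5 mm per rad of sleeve; its x axis points outward; smooth faces
- stand: fixed wooden block, 60 mm along its x, 170 mm along its y, 50 mm high, with two upright 23 mm holes 45 mm either side of its centre along y, floor 10 mm above the table; origin at the centre of its underside. The two bits stand in it, shank down, either way round.
- dibber_mid (a point): the dibber bit: steel shank 20 mm across and 68 mm long with a bevelled foot, then a steel collar 34 mm across and 6 mm thick, then a round wooden body 26 mm across from 74 to 136 mm above the foot, ending in a point 161 mm above the foot; 200 g. This point is on its axis, half-way up the wooden body, 105 mm above the foot; z runs up from foot to point.
- brush_mid (a point): the other bit, not to be used: same shank, with a flat round brush head 44 mm across and 34 mm thick on top, 102 mm tall in all; the point is on its axis 50 mm above its foot
- planter: white ceramic bowl planter, 90 mm across, 65 mm tall; bystander, leave it alone; origin at the centre of its underside
- scoop: open plastic soil scoop, 110 x 56 x 50 mm; bystander, leave it alone; origin at the centre of its underside
- cactus: cactus in a terracotta pot, 82 mm across, 131 mm tall in all; bystander, leave it alone; origin at the centre of its underside
- dibber: the dibber bit as a whole; origin at the centre of its shank end (its foot), which rests on the hole floor in the stand and on the bore floor in the chuck
Things that resemble listed ones, but are neither listed nor needed, are in the scene too. Leave any blue look-alike of the part that bears pot0_mid alone.

How it is judged:
On the way, in this order (a step that is already met when the one before it is completed fails the run):
1. every potted plant stands upright on the mat (x of pot0_mid in the frame of mat between -0.08 and 0.08 m and y of pot0_mid in the frame of mat between -0.13 and 0.13 m and z of pot0_mid in the frame of mat between 0.034 and 0.054 m and angle between each of pot0_mid, pot1_mid, pot2_mid, pot3_mid, pot4_mid's own z axis and vertical below 0.15 rad and x of pot1_mid in the frame of mat between -0.08 and 0.08 m and y of pot1_mid in the frame of mat between -0.13 and 0.13 m and z of pot1_mid in the frame of mat between 0.034 and 0.054 m and x of pot2_mid in the frame of mat between -0.08 and 0.08 m and y of pot2_mid in the frame of mat between -0.13 and 0.13 m and z of pot2_mid in the frame of mat between 0.034 and 0.054 m and x of pot3_mid in the frame of mat between -0.08 and 0.08 m and y of pot3_mid in the frame of mat between -0.13 and 0.13 m and z of pot3_mid in the frame of mat between 0.034 and 0.054 m and x of pot4_mid in the frame of mat between -0.08 and 0.08 m and y of pot4_mid in the frame of mat between -0.13 and 0.13 m and z of pot4_mid in the frame of mat between 0.034 and 0.054 m), for 0.2 s.
2. the chuck is opened fully (value of joint sleeve below 0.12 rad), for 0.2 s.
3. the dibber bit stands in the open chuck, right to the bottom (z of dibber in the frame of chuck below 0.018 m and horizontal distance between dibber and chuck below 0.008 m), for 0.2 s.
4. the jaws are closed on the bit (contact force between each of jaw0, jaw1, jaw2 and dibber above 3 N), for 0.2 s.
At the end, for the whole second after the job is handed in: All plants present stand upright (0.15 rad) on the mat; the dibber bit stands in the chuck, foot within 6 mm of the bore floor, centred within 8 mm, upright within 0.08 rad, clamped by all three jaws with over 3 N each; the brush bit still stands in the stand (all of step 1 and all of step 3 and all of step 4 and value of joint sleeve above 0.8 rad and angle between dibber_mid's own z axis and vertical below 0.08 rad and velocity of joint sleeve below 0.05 rad/s and distance between brush_mid and stand below 0.09 m and angle between brush_mid's own z axis and vertical below 0.2 rad); the robot touches nothing.
It fails at once if a thin pot is squeezed too hard (over 22 N on a finger side) (contact force between the fingers and pot0 above 45 N or contact force between the fingers and pot1 above 45 N or contact force between the fingers and pot2 above 45 N or contact force between the fingers and pot3 above 45 N or contact force between the fingers and pot4 above 45 N).
It fails at once if a bystander is shoved more than 4 cm (distance of any of planter, scoop, cactus from where it was at the start of the episode above 0.04 m).
Of pot1, pot2, pot3, pot4 only 2 to 4 are there at a start; the rules pass over those that are not, and their reading is None.
At some moment in a run one of pot0, pot1, pot2, pot3, pot4 may be knocked a few centimetres aside while the robot is not near it.
It also fails if it takes over 210 s, if anything falls off the work surface, if the arm or the gripper's body presses on something with over 40 N, if the wrist force passes 120 N, or if a joint passes its speed limit or range.

## Working session

There is one attempt and no reset: what is moved stays moved. The work goes in short steps, Python scripts to look and compute and a shell command to move; the robot and the scene stay as the last step left them, time stands still between calls to the robot, and variables do not carry over. Pictures are saved under pics/ and viewed, at most 14 in all, crops included, and the job is handed in when it is done.

```bash
mkdir -p pics; ls
cat > h.py <<'E'
import numpy as np, cv2
from bench import get_obs, camera, spot_in
from scipy.spatial.transform import Rotation as R
def save(c,n,crop=None,s=1):
    f=c["frame"][:,:,::-1]
    if crop: x0,y0,x1,y1=crop; f=f[y0:y1,x0:x1]
    if s!=1: f=cv2.resize(f,None,fx=s,fy=s,interpolation=cv2.INTER_CUBIC)
    cv2.imwrite("pics/"+n,f)
def ray(c,uv):
    K=np.array(c["mtx"]);T=np.array(c["extrinsics"])
    p=np.linalg.inv(K)@[uv[0],uv[1],1]
    return T[:3,3],T[:3,:3]@[p[0],-p[1],-p[2]]
def atz(c,uv,z):
    o,d=ray(c,uv);return o+d*(z-o[2])/d[2]
def proj(c,P):
    T=np.array(c["extrinsics"]);p=T[:3,:3].T@(np.array(P)-T[:3,3])
    q=np.array(c["mtx"])@[p[0],-p[1],-p[2]];return q[:2]/q[2]
def rel(target,yaw=None):
    "shift in tool axes to bring TCP to target"
    o=get_obs();r=R.from_quat(np.array(o["eef_rot"])[[1,2,3,0]])
    return np.round(r.inv().apply(np.array(target)-o["eef_pos"]),4)
E
python3 - <<'E'
from h import *
o=get_obs()
for k in o: print(k,np.round(o[k],3))
print(R.from_quat(np.array(o["eef_rot"])[[1,2,3,0]]).as_matrix().round(3))
for n in("scene","top"):
    c=camera(n);save(c,n+"0.png",s=1.25)
    print(n,c.keys(),np.round(c["mtx"],1).tolist(),np.round(c["extrinsics"],3).tolist())
    for t in["pot0_mid","mat","chuck","crank","stand","dibber_mid","brush_mid","planter","scoop","cactus"]:
        print(t,[(np.round(d["xyz"],3).tolist(),round(d["confidence"],2),proj(c,d["xyz"]).round().tolist()) for d in spot_in(c,t)])
E
```

```text
pics
time_s 0.0
q [ 0.973  0.182  1.608  0.     1.354 -0.206]
dq [-0.003  0.    -0.002 -0.     0.002  0.001]
joint_efforts [-1.0000e-03 -4.4486e+01 -3.5133e+01 -0.0000e+00  9.0000e-03  0.0000e+00]
eef_pos [0.219 0.531 0.255]
eef_rot [-0.     0.195  0.981 -0.001]
wrist_force [-0.345  0.04   0.973]
torque [-0.026 -0.004  0.017]
grasp_force 0.0
opening 0.999
[[-0.924  0.382 -0.001]
 [ 0.382  0.924 -0.001]
 [ 0.    -0.002 -1.   ]]
scene dict_keys(['frame', 'mtx', 'extrinsics', 'shot']) [[478.9, 0.0, 317.7], [0.0, 478.9, 198.1], [0.0, 0.0, 1.0]] [[0.499, -0.67, 0.55, 1.295], [0.867, 0.394, -0.306, -0.377], [-0.012, 0.63, 0.777, 1.185], [0.0, 0.0, 0.0, 1.0]]
pot0_mid [([0.535, -0.11, 0.079], 0.94, [271.0, 227.0]), ([0.379, -0.253, 0.074], 0.78, [203.0, 211.0]), ([0.486, -0.23, 0.082], 0.72, [224.0, 232.0]), ([0.315, -0.171, 0.075], 0.7, [221.0, 185.0]), ([0.428, -0.129, 0.077], 0.61, [249.0, 205.0]), ([0.63, -0.038, 0.048], 0.59, [309.0, 246.0])]
mat [([0.515, 0.263, 0.0], 0.87, [373.0, 189.0]), ([0.633, -0.035, 0.05], 0.19, [311.0, 247.0])]
chuck [([0.651, -0.04, 0.047], 0.57, [312.0, 253
[... 1054 characters left out ...]
, [262.0, 199.0]), ([0.596, -0.16, 0.082], 0.65, [398.0, 171.0]), ([0.705, 0.22, 0.004], 0.34, [277.0, 141.0])]
chuck [([0.621, -0.033, 0.049], 0.59, [355.0, 164.0]), ([0.678, -0.155, 0.082], 0.45, [396.0, 144.0])]
crank [([0.618, -0.035, 0.055], 0.92, [356.0, 165.0]), ([0.621, -0.033, 0.05], 0.28, [355.0, 164.0])]
stand [([0.452, -0.382, 0.05], 0.64, [469.0, 221.0])]
dibber_mid [([0.461, -0.349, 0.13], 0.53, [466.0, 214.0])]
brush_mid [([0.466, -0.435, 0.114], 0.67, [494.0, 214.0])]
planter [([0.689, -0.329, 0.037], 0.59, [449.0, 146.0])]
scoop [([0.706, 0.222, 0.003], 0.84, [277.0, 140.0])]
cactus [([0.481, 0.516, 0.07], 0.64, [174.0, 203.0]), ([0.461, -0.35, 0.131], 0.16, [466.0, 214.0])]
```

View pics/scene0.png

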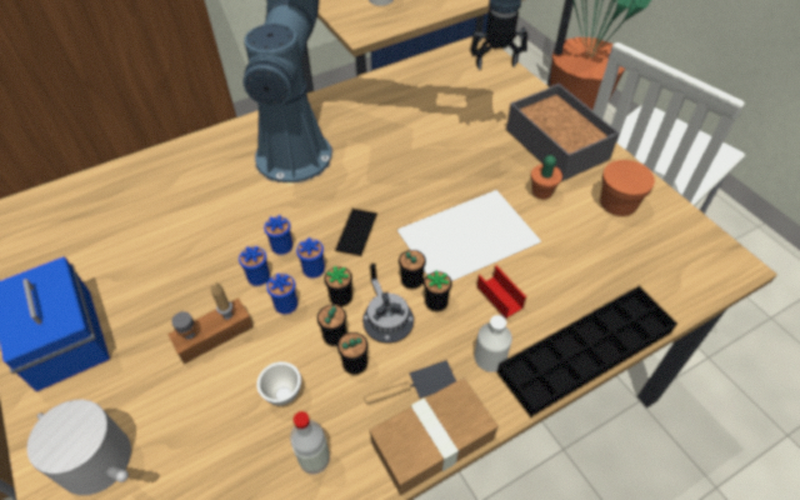

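View pics/top0.png

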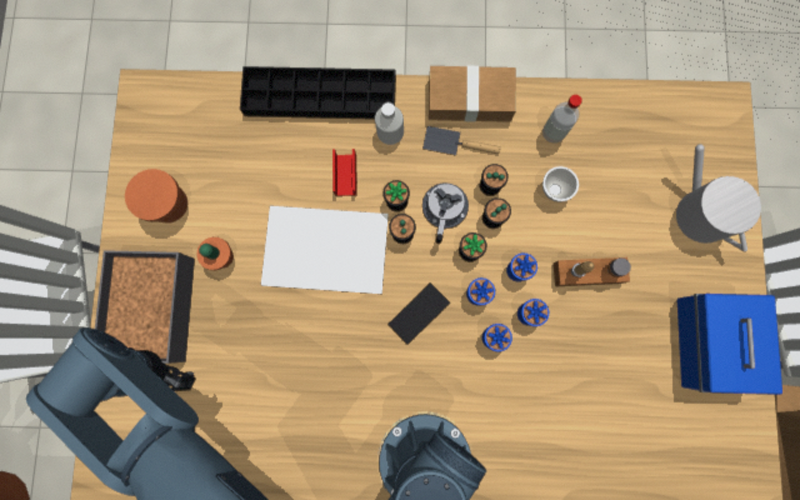

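The scene has five black pots around the chuck, at (396,193), (402,228), (473,246), (497,212) and (494,178) in the enlarged top view. The chuck is at (445,203) and the crank post near (440,237), with the mat on the left. The four blue look-alikes get left alone. I'll zoom in to measure accurately.

Run:
```python
from h import *
c=camera("top");save(c,"topz.png",(300,125,430,220),6)
d=camera("scene");save(d,"scz.png",(255,190,375,300),5)
for u in [(269,207),(387,213),(382,294),(262,286)]: print("mat",atz(c,np.array(u)/1.25,.003).round(3))
```

```text
mat [0.617 0.417 0.003]
mat [0.608 0.111 0.003]
mat [0.399 0.117 0.003]
mat [0.411 0.421 0.003]
```

View pics/topz.png

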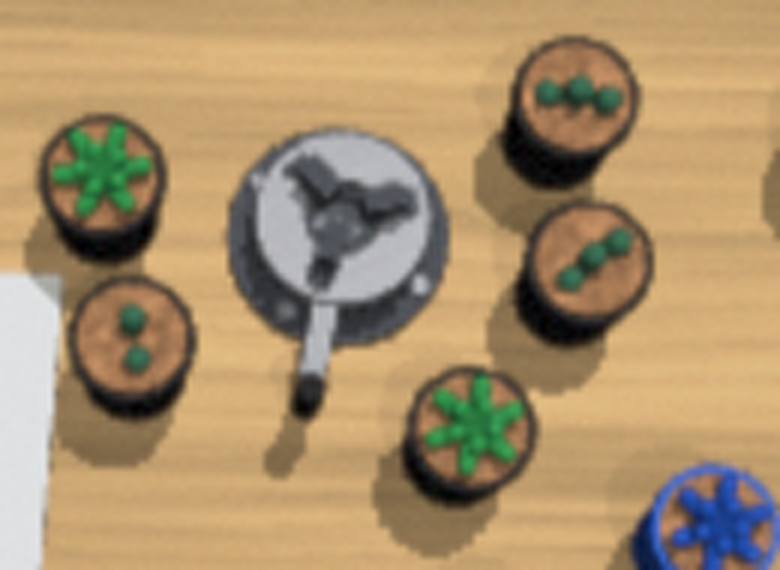

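View pics/scz.png

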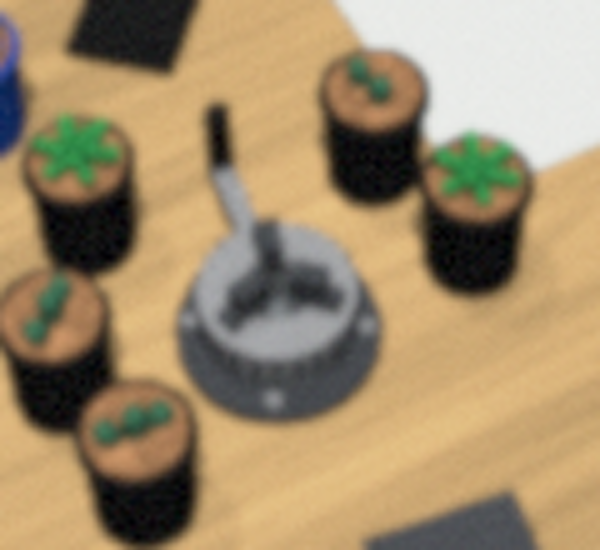

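```bash
cat > m.py <<'E'
from h import *
c=camera("top");d=camera("scene")
T=dict(A=(103,176),B=(132,339),C=(472,432),D=(588,261),E=(575,98));S=dict(A=(476,180),B=(375,92),C=(79,160),D=(53,320),E=(138,432))
for k in T:
  a=atz(c,np.array(T[k])/6+[300,125]-.4,.08);b=atz(d,np.array(S[k])/5+[255,190]-.4,.08)
  print(k,a.round(3),b.round(3))
print("sl",atz(c,np.array((343,216))/6+[300,125]-.4,.05).round(3),atz(d,np.array((278,293))/5+[255,190]-.4,.05).round(3))
print("jaws centre",atz(c,np.array((344,212))/6+[300,125]-.4,.076).round(3),atz(d,np.array((281,280))/5+[255,190]-.4,.076).round(3))
print("crank",atz(c,np.array((308,382))/6+[300,125]-.4,.092).round(3),atz(d,np.array((217,108))/5+[255,190]-.4,.092).round(3))
E
python3 m.py
```

```text
A [0.643 0.087 0.08 ] [0.645 0.086 0.08 ]
B [0.558 0.069 0.08 ] [0.562 0.069 0.08 ]
C [ 0.515 -0.103  0.08 ] [ 0.518 -0.102  0.08 ]
D [ 0.604 -0.161  0.08 ] [ 0.608 -0.162  0.08 ]
E [ 0.69  -0.154  0.08 ] [ 0.693 -0.154  0.08 ]
sl [ 0.632 -0.038  0.05 ] [ 0.637 -0.039  0.05 ]
jaws centre [ 0.628 -0.037  0.076] [ 0.646 -0.041  0.076]
crank [ 0.536 -0.019  0.092] [ 0.534 -0.02   0.092]
```

```bash
python3 -m jog '[-0.492,-0.296,0.055,0,0,-0.393,0, -0.492,-0.296,0.055,0,0,-0.393,0, -0.492,-0.296,0.055,0,0,-0.393,0, -0.492,-0.296,0.055,0,0,-0.393,0, -0.492,-0.296,0.055,0,0,-0.393,0, -0.492,-0.296,0.055,0,0,-0.393,0, -0.492,-0.296,0.055,0,0,-0.393,0, -0.492,-0.296,0.055,0,0,-0.393,0, -0.492,-0.296,0.055,0,0,-0.393,0, -0.492,-0.296,0.055,0,0,-0.393,0, -0.492,-0.296,0.055,0,0,-0.393,0, -0.492,-0.296,0.055,0,0,-0.393,0, -0.492,-0.296,0.055,0,0,-0.393,0]'
python3 - <<'E'
from h import *
o=get_obs();print(np.round(o["q"],3),R.from_quat(np.array(o["eef_rot"])[[1,2,3,0]]).as_matrix().round(3))
print(rel((.560,.069,.07)))
E
```

```text
time_s: 2.92
eef_pos: [0.5605, 0.0716, 0.2015]
eef_rot: [-0.0, -0.002, 1.0, 0.0]
wrist_force: [0.3, 0.1, 0.7]
opening: 0.999
grasp_force: 0.0
[-0.083  0.214  1.684  0.     1.244 -1.657] [[-1.    -0.003 -0.   ]
 [-0.003  1.     0.   ]
 [ 0.     0.    -1.   ]]
[ 0.0005 -0.0026  0.1315]
```

```bash
python3 -m jog '[0,-0.003,0.06,0,0,0,0, 0,-0.003,0.11,0,0,0,0, 0,-0.003,0.132,0,0,0,0.1, 0,-0.003,0.132,0,0,0,0.18, 0,-0.003,0.132,0,0,0,0.2, 0,-0.003,0.132,0,0,0,0.2,0,-0.003,0.132,0,0,0,0.2]'
python3 -m jog '[0,0,0,0,0,0,0.22,0,0,0,0,0,0,0.22,0,0,0,0,0,0,0.22]'
```

```text
time_s: 3.8
eef_pos: [0.5622, 0.0672, 0.0707]
eef_rot: [0.001, -0.001, 1.0, 0.0]
wrist_force: [-0.1, 0.8, 1.0]
opening: 0.798
grasp_force: 0.6
time_s: 4.18
eef_pos: [0.5612, 0.067, 0.0693]
eef_rot: [-0.0, -0.001, 1.0, 0.0]
wrist_force: [0.0, 0.8, 0.3]
opening: 0.781
grasp_force: 0.6
```

```bash
python3 -m jog '[0,0,0,0,0,0,0.23,0,0,0,0,0,0,0.23,0,0,0,0,0,0,0.23]'
python3 -m jog '[0,0,0,0,0,0,0.24,0,0,0,0,0,0,0.24,0,0,0,0,0,0,0.24]'
```

```text
time_s: 4.55
eef_pos: [0.5613, 0.067, 0.0693]
eef_rot: [0.0, -0.001, 1.0, 0.0]
wrist_force: [0.4, 1.9, 1.8]
opening: 0.77
grasp_force: 3.3
time_s: 4.92
eef_pos: [0.5614, 0.0671, 0.0695]
eef_rot: [0.0, -0.001, 1.0, 0.0]
wrist_force: [0.5, 2.1, 4.8]
opening: 0.761
grasp_force: 20.2
```

```bash
python3 -m jog '[0,0,0,0,0,0,0.234,0,0,0,0,0,0,0.234,0,0,0,0,0,0,0.234]'
python3 -m jog '[0,0,-0.04,0,0,0,0.234,0,0,-0.04,0,0,0,0.234,0,0,-0.04,0,0,0,0.234]'
```

```text
time_s: 5.3
eef_pos: [0.5614, 0.067, 0.0694]
eef_rot: [0.0, -0.001, 1.0, 0.0]
wrist_force: [0.4, 2.4, 5.6]
opening: 0.764
grasp_force: 13.0
time_s: 5.68
eef_pos: [0.5604, 0.0668, 0.1082]
eef_rot: [-0.001, -0.001, 1.0, -0.0]
wrist_force: [-0.4, -0.7, -2.4]
opening: 0.765
grasp_force: 12.7
```

```bash
python3 -m jog '[0,0,-0.05,0,0,0,0.234, 0.02,0.05,-0.06,0,0,0,0.234, 0.04,0.1,-0.06,0,0,0,0.234, 0.06,0.15,-0.06,0,0,0,0.234, 0.075,0.2,-0.06,0,0,0,0.234, 0.09,0.25,-0.06,0,0,0,0.234, 0.096,0.28,-0.05,0,0,0,0.234, 0.098,0.301,-0.03,0,0,0,0.234, 0.098,0.301,0,0,0,0,0.234, 0.098,0.301,0.02,0,0,0,0.234,0.098,0.301,0.02,0,0,0,0.234,0.098,0.301,0.02,0,0,0,0.234]'
```

```text
time_s: 7.18
eef_pos: [0.4635, 0.3678, 0.0898]
eef_rot: [0.0, -0.0, 1.0, 0.0]
wrist_force: [0.8, 0.9, -1.0]
opening: 0.768
grasp_force: 12.7
```

Lower, release and rise, then on toward D's area (looking again before grasping).

```bash
python3 -m jog '[0,0,0.008,0,0,0,0.234,0,0,0.0155,0,0,0,0.234,0,0,0.0155,0,0,0,0.234,0,0,0.0155,0,0,0,0.234]'
python3 -m jog '[0,0,0,0,0,0,0.2,0,0,0,0,0,0,0.15,0,0,0,0,0,0,0.1,0,0,-0.05,0,0,0,0.1,0,0,-0.1,0,0,0,0,0,0,-0.12,0,0,0,0,-0.04,-0.06,-0.12,0,0,0,0,-0.09,-0.11,-0.12,0,0,0,0,-0.18,-0.281,-0.12,0,0,0,0, -0.18,-0.281,-0.12,0,0,0,0,-0.18,-0.281,-0.12,0,0,0,0,-0.18,-0.281,-0.12,0,0,0,0,-0.18,-0.281,-0.12,0,0,0,0,-0.18,-0.281,-0.12,0,0,0,0]'
python3 - <<'E'
from h import *
c=camera("top");d=camera("scene");save(c,"t1.png",(220,100,440,260),3.6)
for x in(c,d): print([(np.round(t["xyz"],3).tolist(),round(t["confidence"],2)) for t in spot_in(x,"pot0_mid")])
print(rel((.643,.0865,.07)))
E
```

```text
time_s: 7.68
eef_pos: [0.4629, 0.3679, 0.0739]
eef_rot: [0.0, -0.001, 1.0, 0.0]
wrist_force: [-0.1, 0.0, -0.8]
opening: 0.763
grasp_force: 12.7
time_s: 9.43
eef_pos: [0.6425, 0.0885, 0.1935]
eef_rot: [-0.0, -0.001, 1.0, 0.0]
wrist_force: [-0.3, -0.3, -0.7]
opening: 1.003
grasp_force: 0.0
[([0.405, -0.118, 0.08], 0.91), ([0.356, -0.249, 0.085], 0.84), ([0.301, -0.165, 0.081], 0.78), ([0.466, -0.215, 0.083], 0.73), ([0.511, -0.1, 0.084], 0.63), ([0.463, -0.348, 0.135], 0.47)]
[([0.486, -0.229, 0.078], 0.89), ([0.38, -0.253, 0.078], 0.82), ([0.43, -0.128, 0.076], 0.8), ([0.318, -0.172, 0.078], 0.7), ([0.531, -0.11, 0.079], 0.66), ([0.491, -0.402, 0.05], 0.22)]
[-0.0003 -0.0022  0.1239]
```

View pics/t1.png

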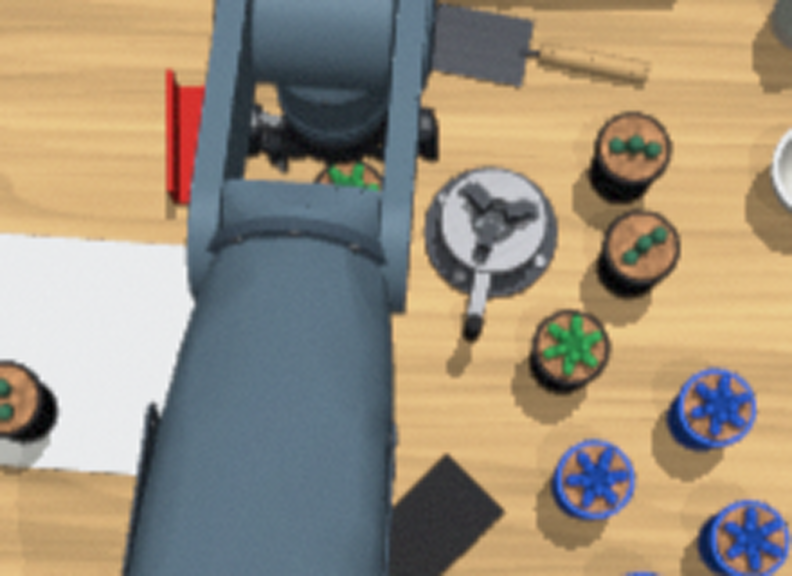

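Pot B stands on the mat at (20,400), and A is under the gripper. C, D and E are unmoved. Grasping A next.

```bash
python3 -m jog '[0,-0.002,0.06,0,0,0,0, 0,-0.002,0.1,0,0,0,0, 0,-0.002,0.123,0,0,0,0.1, 0,-0.002,0.123,0,0,0,0.18, 0,-0.002,0.123,0,0,0,0.21, 0,-0.002,0.123,0,0,0,0.225,0,-0.002,0.123,0,0,0,0.23,0,-0.002,0.123,0,0,0,0.233,0,-0.002,0.123,0,0,0,0.233,0,-0.002,0.123,0,0,0,0.233]'
```

```text
time_s: 10.88
eef_pos: [0.6445, 0.0855, 0.0727]
eef_rot: [0.002, -0.001, 1.0, 0.0]
wrist_force: [-1.1, 2.7, 6.5]
opening: 0.768
grasp_force: 7.3
```

```bash
python3 -m jog '[0,0,0,0,0,0,0.235,0,0,0,0,0,0,0.235,0,0,-0.05,0,0,0,0.235, 0,0,-0.1,0,0,0,0.235, 0.02,0.04,-0.11,0,0,0,0.235, 0.035,0.1,-0.11,0,0,0,0.235, 0.05,0.15,-0.11,0,0,0,0.235, 0.065,0.2,-0.11,0,0,0,0.235,  0.08,0.25,-0.1,0,0,0,0.235, 0.082,0.279,-0.07,0,0,0,0.235, 0.082,0.279,-0.04,0,0,0,0.235, 0.082,0.279,-0.02,0,0,0,0.235,0.082,0.279,-0.02,0,0,0,0.235,0.082,0.279,-0.02,0,0,0,0.235]'
```

```text
time_s: 12.62
eef_pos: [0.5619, 0.3638, 0.092]
eef_rot: [0.001, -0.0, 1.0, 0.0]
wrist_force: [0.4, -0.1, -0.5]
opening: 0.766
grasp_force: 11.0
```

```bash
python3 -m jog '[0,0,0.008,0,0,0,0.235,0,0,0.015,0,0,0,0.235,0,0,0.015,0,0,0,0.235,0,0,0.015,0,0,0,0.235]'
python3 -m jog '[0,0,0,0,0,0,0.2,0,0,0,0,0,0,0.15,0,0,0,0,0,0,0.1,0,0,-0.05,0,0,0,0.1,0,0,-0.1,0,0,0,0,0,0,-0.12,0,0,0,0,0.046,-0.466,-0.12,0,0,0,0,0.046,-0.466,-0.12,0,0,0,0,0.046,-0.466,-0.12,0,0,0,0,0.046,-0.466,-0.12,0,0,0,0,0.046,-0.466,-0.12,0,0,0,0,0.046,-0.466,-0.12,0,0,0,0,0.046,-0.466,-0.12,0,0,0,0,0.046,-0.466,-0.12,0,0,0,0,0.046,-0.466,-0.12,0,0,0,0,0.046,-0.466,-0.12,0,0,0,0]'
python3 - <<'E'
from h import *
c=camera("top");d=camera("scene");save(c,"t2.png",(220,100,440,260),3.6);save(d,"s2.png",(240,130,440,290),4)
for x in(c,d): print([(np.round(t["xyz"],3).tolist(),round(t["confidence"],2)) for t in spot_in(x,"pot0_mid")])
print(rel((.5165,-.1025,.07)))
E
```

```text
time_s: 13.12
eef_pos: [0.5608, 0.3639, 0.0757]
eef_rot: [-0.0, -0.001, 1.0, -0.0]
wrist_force: [-0.2, -0.0, -0.9]
opening: 0.764
grasp_force: 11.1
time_s: 15.12
eef_pos: [0.5151, -0.1014, 0.1952]
eef_rot: [-0.001, -0.001, 1.0, 0.0]
wrist_force: [-0.7, 0.1, -0.1]
opening: 1.002
grasp_force: 0.0
[([0.505, -0.1, 0.078], 0.82), ([0.355, -0.248, 0.084], 0.74), ([0.461, -0.221, 0.082], 0.7), ([0.468, -0.439, 0.109], 0.48)]
[([0.378, -0.254, 0.077], 0.8), ([0.315, -0.172, 0.076], 0.79), ([0.533, -0.111, 0.08], 0.77), ([0.489, -0.23, 0.081], 0.74), ([0.434, -0.135, 0.056], 0.6)]
[-0.001  -0.0017  0.1256]
```

View pics/s2.png

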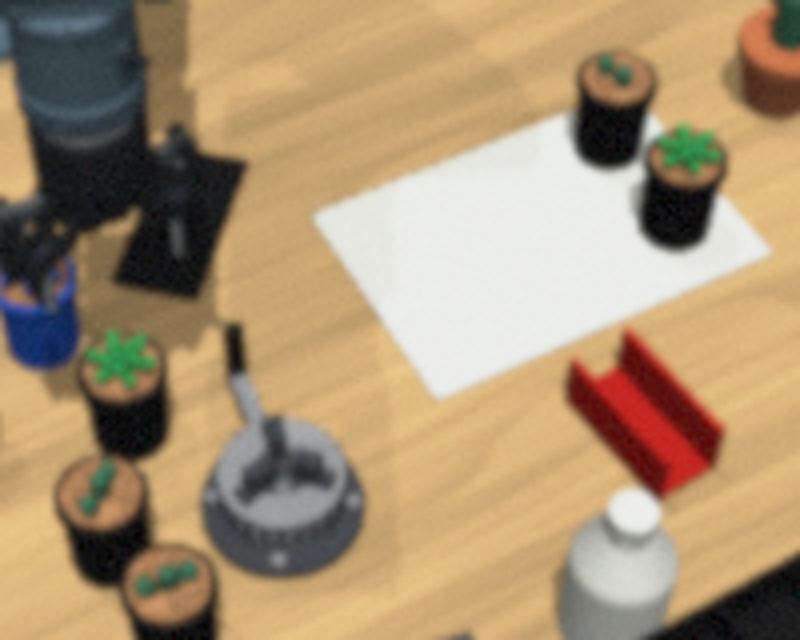

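Two pots stand on the mat, at (615,80) and (685,155), and C is unmoved at (122,370). Grasping C.

```bash
python3 -m jog '[-0.001,-0.0015,0.06,0,0,0,0, -0.001,-0.0015,0.1,0,0,0,0, -0.001,-0.0015,0.125,0,0,0,0.1, -0.001,-0.0015,0.125,0,0,0,0.18, -0.001,-0.0015,0.125,0,0,0,0.21, -0.001,-0.0015,0.125,0,0,0,0.225,-0.001,-0.0015,0.125,0,0,0,0.23,-0.001,-0.0015,0.125,0,0,0,0.233,-0.001,-0.0015,0.125,0,0,0,0.235,-0.001,-0.0015,0.125,0,0,0,0.235,-0.001,-0.0015,0.125,0,0,0,0.235]'
```

```text
time_s: 16.7
eef_pos: [0.5176, -0.1036, 0.0723]
eef_rot: [0.001, -0.001, 1.0, -0.0]
wrist_force: [-0.5, 3.8, 6.5]
opening: 0.767
grasp_force: 10.5
```

```bash
python3 -m jog '[0,0,-0.05,0,0,0,0.235, 0,0,-0.11,0,0,0,0.235, 0,0,-0.13,0,0,0,0.235, 0.02,0.05,-0.13,0,0,0,0.235, 0.03,0.1,-0.13,0,0,0,0.235, 0.04,0.15,-0.13,0,0,0,0.235, 0.05,0.2,-0.13,0,0,0,0.235, 0.058,0.25,-0.12,0,0,0,0.235,  0.058,0.3,-0.1,0,0,0,0.235, 0.058,0.35,-0.07,0,0,0,0.235, 0.058,0.371,-0.04,0,0,0,0.235, 0.058,0.371,-0.02,0,0,0,0.235,0.058,0.371,-0.02,0,0,0,0.235,0.058,0.371,-0.02,0,0,0,0.235]'
```

```text
time_s: 18.45
eef_pos: [0.4586, 0.2672, 0.0917]
eef_rot: [0.001, -0.0, 1.0, 0.0]
wrist_force: [0.3, -0.3, -1.2]
opening: 0.769
grasp_force: 11.2
```

```bash
python3 -m jog '[0,0,0.008,0,0,0,0.235,0,0,0.015,0,0,0,0.235,0,0,0.015,0,0,0,0.235,0,0,0.015,0,0,0,0.235]'
python3 -m jog '[0,0,0,0,0,0,0.2,0,0,0,0,0,0,0.15,0,0,0,0,0,0,0.1,0,0,-0.05,0,0,0,0.1,0,0,-0.1,0,0,0,0,0,0,-0.12,0,0,0,0,-0.147,-0.429,-0.12,0,0,0,0,-0.147,-0.429,-0.12,0,0,0,0,-0.147,-0.429,-0.12,0,0,0,0,-0.147,-0.429,-0.12,0,0,0,0,-0.147,-0.429,-0.12,0,0,0,0,-0.147,-0.429,-0.12,0,0,0,0,-0.147,-0.429,-0.12,0,0,0,0,-0.147,-0.429,-0.12,0,0,0,0,-0.147,-0.429,-0.12,0,0,0,0,-0.147,-0.429,-0.12,0,0,0,0]'
python3 - <<'E'
from h import *
d=camera("scene");save(d,"s3.png",(240,130,440,290),4)
print(rel((.606,-.1615,.07)))
E
```

```text
time_s: 18.95
eef_pos: [0.4579, 0.2672, 0.0757]
eef_rot: [-0.0, -0.001, 1.0, -0.0]
wrist_force: [0.2, 0.0, 0.3]
opening: 0.765
grasp_force: 11.2
time_s: 20.95
eef_pos: [0.6051, -0.1597, 0.1955]
eef_rot: [-0.0, -0.001, 1.0, 0.0]
wrist_force: [0.2, 0.7, 0.7]
opening: 0.994
grasp_force: 0.0
[-0.0009 -0.0021  0.1257]
```

View pics/s3.png

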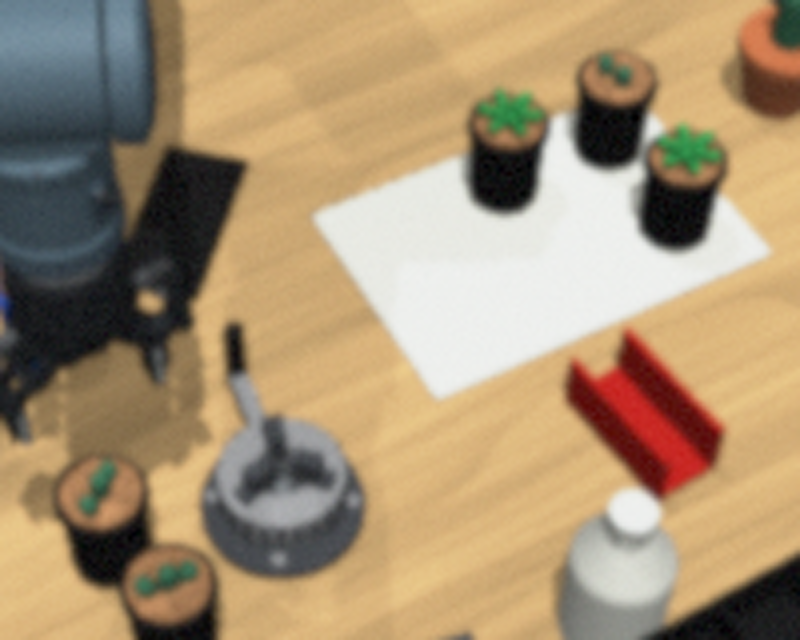

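Three pots are on the mat. D is unmoved at (102,492) and E at (168,585). Grasping D.

```bash
python3 -m jog '[-0.001,-0.002,0.06,0,0,0,0, -0.001,-0.002,0.1,0,0,0,0, -0.001,-0.002,0.125,0,0,0,0.1, -0.001,-0.002,0.125,0,0,0,0.18, -0.001,-0.002,0.125,0,0,0,0.21, -0.001,-0.002,0.125,0,0,0,0.225,-0.001,-0.002,0.125,0,0,0,0.23,-0.001,-0.002,0.125,0,0,0,0.233,-0.001,-0.002,0.125,0,0,0,0.235,-0.001,-0.002,0.125,0,0,0,0.235,-0.001,-0.002,0.125,0,0,0,0.235]'
```

```text
time_s: 22.38
eef_pos: [0.6077, -0.1632, 0.0727]
eef_rot: [0.001, -0.001, 1.0, -0.0]
wrist_force: [-0.4, 4.8, 7.1]
opening: 0.77
grasp_force: 10.5
```

```bash
python3 -m jog '[0,0,-0.05,0,0,0,0.235, 0,0,-0.11,0,0,0,0.235, 0,0,-0.13,0,0,0,0.235, 0.01,0.05,-0.13,0,0,0,0.235, 0.02,0.1,-0.13,0,0,0,0.235, 0.03,0.15,-0.13,0,0,0,0.235, 0.04,0.2,-0.13,0,0,0,0.235, 0.048,0.25,-0.13,0,0,0,0.235,  0.048,0.3,-0.12,0,0,0,0.235, 0.048,0.35,-0.11,0,0,0,0.235, 0.048,0.4,-0.09,0,0,0,0.235,0.048,0.428,-0.06,0,0,0,0.235,0.048,0.428,-0.03,0,0,0,0.235, 0.048,0.428,-0.02,0,0,0,0.235,0.048,0.428,-0.02,0,0,0,0.235,0.048,0.428,-0.02,0,0,0,0.235]'
```

```text
time_s: 24.38
eef_pos: [0.5591, 0.2642, 0.0921]
eef_rot: [0.001, -0.0, 1.0, 0.0]
wrist_force: [0.8, -0.2, -1.4]
opening: 0.768
grasp_force: 11.2
```

```bash
python3 -m jog '[0,0,0.008,0,0,0,0.235,0,0,0.015,0,0,0,0.235,0,0,0.015,0,0,0,0.235,0,0,0.015,0,0,0,0.235]'
python3 -m jog '[0,0,0,0,0,0,0.2,0,0,0,0,0,0,0.15,0,0,0,0,0,0,0.1,0,0,-0.05,0,0,0,0.1,0,0,-0.1,0,0,0,0,0,0,-0.12,0,0,0,0,-0.132,-0.418,-0.12,0,0,0,0,-0.132,-0.418,-0.12,0,0,0,0,-0.132,-0.418,-0.12,0,0,0,0,-0.132,-0.418,-0.12,0,0,0,0,-0.132,-0.418,-0.12,0,0,0,0,-0.132,-0.418,-0.12,0,0,0,0,-0.132,-0.418,-0.12,0,0,0,0,-0.132,-0.418,-0.12,0,0,0,0,-0.132,-0.418,-0.12,0,0,0,0,-0.132,-0.418,-0.12,0,0,0,0]'
python3 - <<'E'
from h import *
d=camera("scene");save(d,"s4.png",(240,130,440,310),3.3)
print(rel((.6915,-.154,.07)))
E
```

```text
time_s: 24.88
eef_pos: [0.5579, 0.2644, 0.0756]
eef_rot: [-0.0, -0.001, 1.0, -0.0]
wrist_force: [-0.2, 0.1, -1.9]
opening: 0.768
grasp_force: 11.3
time_s: 26.88
eef_pos: [0.6901, -0.1515, 0.1954]
eef_rot: [-0.0, -0.001, 1.0, 0.0]
wrist_force: [-0.7, 0.3, 0.2]
opening: 1.003
grasp_force: 0.0
[-0.0013 -0.0026  0.1257]
```

View pics/s4.png

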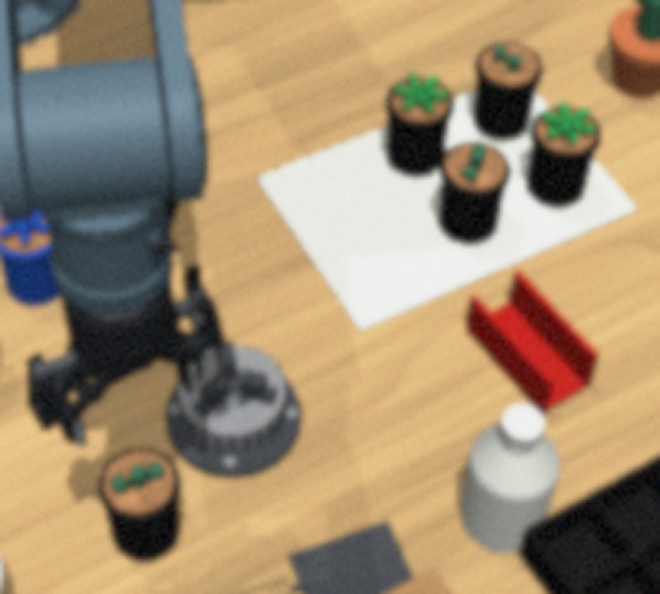

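Four pots are on the mat, and E is unmoved at (140,482). Grasping E.

```bash
python3 -m jog '[-0.001,-0.0025,0.06,0,0,0,0, -0.001,-0.0025,0.1,0,0,0,0, -0.001,-0.0025,0.125,0,0,0,0.1, -0.001,-0.0025,0.125,0,0,0,0.18, -0.001,-0.0025,0.125,0,0,0,0.21, -0.001,-0.0025,0.125,0,0,0,0.225,-0.001,-0.0025,0.125,0,0,0,0.23,-0.001,-0.0025,0.125,0,0,0,0.233,-0.001,-0.0025,0.125,0,0,0,0.235,-0.001,-0.0025,0.125,0,0,0,0.235,-0.001,-0.0025,0.125,0,0,0,0.235]'
```

```text
time_s: 28.3
eef_pos: [0.6928, -0.1555, 0.073]
eef_rot: [0.002, -0.001, 1.0, -0.0]
wrist_force: [-0.9, 3.0, 6.7]
opening: 0.77
grasp_force: 10.5
```

```bash
python3 -m jog '[0,0,-0.05,0,0,0,0.235, 0,0,-0.11,0,0,0,0.235, 0,0,-0.13,0,0,0,0.235, 0.02,0.05,-0.13,0,0,0,0.235, 0.04,0.1,-0.13,0,0,0,0.235, 0.06,0.15,-0.13,0,0,0,0.235, 0.08,0.2,-0.13,0,0,0,0.235, 0.1,0.25,-0.13,0,0,0,0.235,  0.12,0.29,-0.12,0,0,0,0.235, 0.137,0.32,-0.09,0,0,0,0.235,0.137,0.32,-0.06,0,0,0,0.235,0.137,0.32,-0.03,0,0,0,0.235, 0.137,0.32,-0.02,0,0,0,0.235,0.137,0.32,-0.02,0,0,0,0.235,0.137,0.32,-0.02,0,0,0,0.235]'
```

```text
time_s: 30.18
eef_pos: [0.5551, 0.1639, 0.092]
eef_rot: [0.001, -0.0, 1.0, 0.0]
wrist_force: [-0.1, -0.4, -1.5]
opening: 0.766
grasp_force: 11.1
```

```bash
python3 -m jog '[0,0,0.008,0,0,0,0.235,0,0,0.015,0,0,0,0.235,0,0,0.015,0,0,0,0.235,0,0,0.015,0,0,0,0.235]'
python3 -m jog '[0,0,0,0,0,0,0.2,0,0,0,0,0,0,0.15,0,0,0,0,0,0,0.1,0,0,-0.05,0,0,0,0.1,0,0,-0.1,0,0,0,0,0.05,-0.05,-0.12,0,0,0,0,0.1,-0.1,-0.12,0,0,0,0,0.1,-0.1,-0.12,0,0,0,0.5,0.1,-0.1,-0.12,0,0,0,0.9,0.1,-0.1,-0.12,0,0,0,0.9,0.1,-0.1,-0.12,0,0,0,0.9]'
python3 - <<'E'
from h import *
c=camera("top");save(c,"t5.png",(220,110,420,250),4)
d=camera("scene");save(d,"s5.png",(255,190,375,300),5)
o=get_obs();print(o["opening"],np.round(o["eef_pos"],4))
E
```

```text
time_s: 30.68
eef_pos: [0.5542, 0.164, 0.0757]
eef_rot: [0.0, -0.001, 1.0, -0.0]
wrist_force: [-0.5, 0.3, -1.7]
opening: 0.761
grasp_force: 11.3
time_s: 32.05
eef_pos: [0.455, 0.0645, 0.1957]
eef_rot: [-0.0, -0.001, 1.0, 0.0]
wrist_force: [-1.0, 0.6, 0.1]
opening: 0.14
grasp_force: 0.0
0.10002110304477577 [0.4547 0.0644 0.1955]
```

View pics/t5.png

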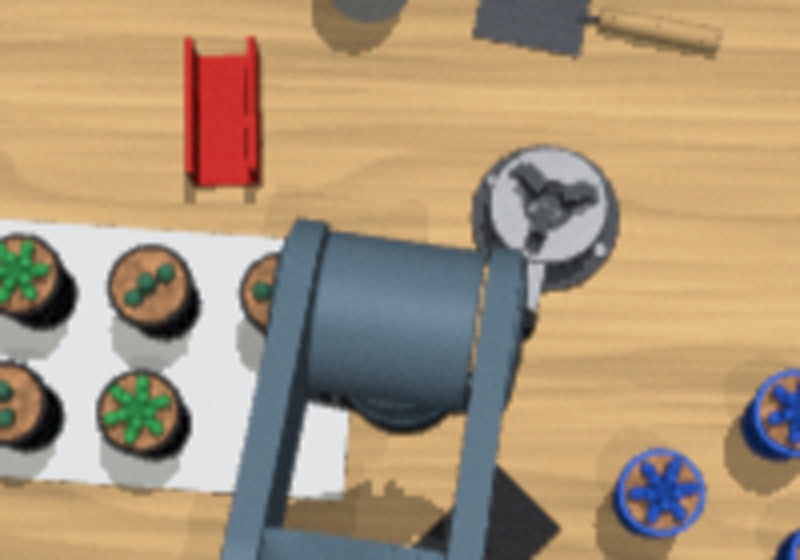

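All five pots stand well inside the mat. Next I'll cage the crank post between the fingers.

```bash
python3 -m jog '[-0.04,-0.042,0,0,0,0,0.5, -0.08,-0.084,0,0,0,0,0.5,-0.08,-0.084,0,0,0,0,0.5,-0.08,-0.084,0.05,0,0,0,0.5,-0.08,-0.084,0.1,0,0,0,0.5,-0.08,-0.084,0.117,0,0,0,0.5,-0.08,-0.084,0.117,0,0,0,0.5,-0.08,-0.084,0.117,0,0,0,0.7,-0.08,-0.084,0.117,0,0,0,0.76,-0.08,-0.084,0.117,0,0,0,0.76,-0.08,-0.084,0.117,0,0,0,0.76]'
```

```text
time_s: 33.52
eef_pos: [0.5347, -0.0201, 0.0794]
eef_rot: [0.0, -0.001, 1.0, -0.0]
wrist_force: [0.1, -0.4, 0.2]
opening: 0.242
grasp_force: 0.0
```

Run:
```python
from h import *
c=camera("scene");save(c,"s6.png",(230,150,350,280),4.5)
o=get_obs();p=np.array(o["eef_pos"]);print(p.round(4),np.round(o["q"],2))
C=np.array([.634,-.038])
for a in [169.4,180,190,200,210,220,230,240,245]:
    t=np.radians(a);w=C+.1007*np.array([np.cos(t),np.sin(t)])-p[:2];print(a,[-w[0].round(3),w[1].round(3)])
```

```text
[ 0.5345 -0.0201  0.0792] [-0.26  0.33  1.83 -0.    0.98 -1.83]
169.4 [np.float64(-0.0), np.float64(0.001)]
180 [np.float64(0.001), np.float64(-0.018)]
190 [np.float64(-0.0), np.float64(-0.035)]
200 [np.float64(-0.005), np.float64(-0.052)]
210 [np.float64(-0.012), np.float64(-0.068)]
220 [np.float64(-0.022), np.float64(-0.083)]
230 [np.float64(-0.035), np.float64(-0.095)]
240 [np.float64(-0.049), np.float64(-0.105)]
245 [np.float64(-0.057), np.float64(-0.109)]
```

View pics/s6.png

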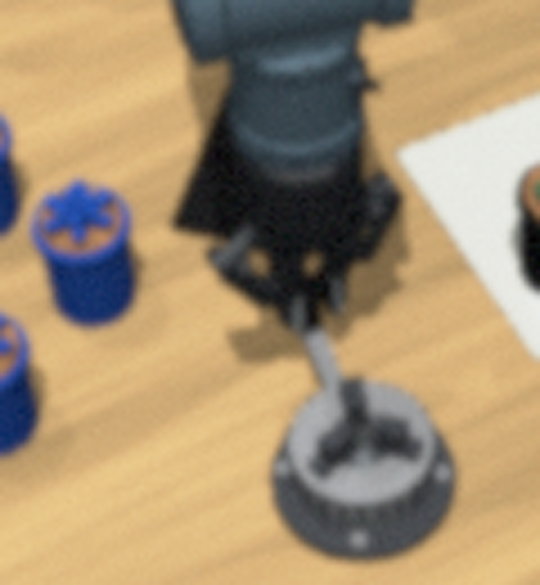

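The fingers straddle the post at (310,310). Swinging the crank counter-clockwise.

```bash
python3 -m jog '[0,-0.009,0,0,0,0,0.76, 0.001,-0.018,0,0,0,0,0.76, 0.0,-0.026,0,0,0,-0.05,0.76, 0,-0.035,0,0,0,-0.1,0.76, -0.002,-0.043,0,0,0,-0.19,0.76, -0.005,-0.052,0,0,0,-0.27,0.76, -0.008,-0.06,0,0,0,-0.35,0.76, -0.012,-0.068,0,0,0,-0.44,0.76, -0.017,-0.076,0,0,0,-0.52,0.76, -0.022,-0.083,0,0,0,-0.6,0.76, -0.022,-0.083,0,0,0,-0.6,0.76]'
python3 - <<'E'
from h import *
o=get_obs();p=np.array(o["eef_pos"]);print(np.round(o["q"],2))
C=np.array([.634,-.038]);print(np.degrees(np.arctan2(*(p[:2]-C)[::-1])),np.linalg.norm(p[:2]-C))
for a in [225,230,235,240,245,250,255]:
    t=np.radians(a);w=C+.1007*np.array([np.cos(t),np.sin(t)]);print(a,rel([*w,.0792]))
E
```

```text
time_s: 34.95
eef_pos: [0.5563, -0.1036, 0.0784]
eef_rot: [-0.0, -0.296, 0.955, 0.0]
wrist_force: [-0.4, -0.6, 0.2]
opening: 0.242
grasp_force: 0.1
[-0.39  0.38  1.75 -0.    1.01 -2.56]
-139.83017084534734 0.10172840161906446
225 [-0.0022 -0.0083 -0.0008]
230 [-0.0042 -0.0169 -0.0008]
235 [-0.007  -0.0252 -0.0008]
240 [-0.0104 -0.0333 -0.0008]
245 [-0.0146 -0.041  -0.0008]
250 [-0.0194 -0.0484 -0.0008]
255 [-0.0248 -0.0553 -0.0008]
```

```bash
python3 -m jog '[-0.002,-0.008,0,0,0,-0.05,0.76, -0.004,-0.017,0,0,0,-0.1,0.76, -0.007,-0.025,0,0,0,-0.15,0.76,-0.007,-0.025,0,0,0,-0.15,0.76]'
python3 -m jog '[-0.0025,-0.008,0,0,0,-0.05,0.76, -0.0025,-0.008,0,0,0,-0.05,0.76]'
python3 - <<'E'
from h import *
for a in [240,245,250,255]:
    t=np.radians(a);w=np.array([.634,-.038])+.1007*np.array([np.cos(t),np.sin(t)]);print(a,rel([*w,.0792]))
E
```

```text
time_s: 35.45
eef_pos: [0.5759, -0.1199, 0.0783]
eef_rot: [-0.0, -0.366, 0.931, 0.0]
wrist_force: [-1.0, 0.8, -0.4]
opening: 0.24
grasp_force: 0.6
time_s: 35.7
eef_pos: [0.5832, -0.1238, 0.0785]
eef_rot: [-0.0, -0.389, 0.921, 0.0]
wrist_force: [-1.1, 1.1, -0.3]
opening: 0.242
grasp_force: 0.9
240 [ 0.0008 -0.0013 -0.0007]
245 [-0.0018 -0.0097 -0.0007]
250 [-0.005  -0.0179 -0.0007]
255 [-0.009  -0.0257 -0.0007]
```

```bash
python3 -m jog '[-0.001,-0.005,0,0,0,0,0.76,-0.002,-0.009,0,0,0,0,0.76]'
python3 -m jog '[-0.001,-0.004,0,0,0,0,0.76,-0.003,-0.008,0,0,0,0,0.76]'
python3 -m jog '[-0.001,-0.004,0,0,0,0,0.76,-0.004,-0.008,0,0,0,0,0.76]'
```

```text
time_s: 35.95
eef_pos: [0.5892, -0.1275, 0.0781]
eef_rot: [-0.002, -0.39, 0.921, 0.002]
wrist_force: [-18.7, 8.0, 12.0]
opening: 0.236
grasp_force: 9.4
time_s: 36.2
eef_pos: [0.5905, -0.1268, 0.0764]
eef_rot: [-0.008, -0.39, 0.921, 0.009]
wrist_force: [-44.4, 17.8, 29.3]
opening: 0.241
grasp_force: 21.8
time_s: 36.45
eef_pos: [0.5921, -0.1259, 0.0744]
eef_rot: [-0.015, -0.391, 0.92, 0.016]
wrist_force: [-69.1, 26.2, 43.7]
opening: 0.242
grasp_force: 34.0
```

At the stop, so I'll back off, open and rise.

```bash
python3 -m jog '[0.005,0.012,0,0,0,0,0.76,0.008,0.019,0,0,0,0,0.76,0.008,0.019,0,0,0,0,0.76]'
python3 -m jog '[0,0,0,0,0,0,0.5,0,0,0,0,0,0,0.5,0,0,-0.05,0,0,0,0.5,0,0,-0.12,0,0,0,0.3,0.1,0,-0.12,0,0,0,0.3,0.15,0,-0.12,0,0,0,0.3,0.15,0,-0.12,0,0,0,0.3,0.15,0,-0.12,0,0,0,0.3]'
python3 - <<'E'
from h import *
c=camera("top");save(c,"t7.png",(330,130,430,205),8)
d=camera("scene");save(d,"s7.png",(255,190,375,300),5)
o=get_obs();print(np.round(o["q"],2))
for n in("dibber_mid","brush_mid","stand"):
  for x in (c,d): print(n,[(np.round(t["xyz"],3).tolist(),round(t["confidence"],2),proj(x,t["xyz"]).round().tolist()) for t in spot_in(x,n)][:3])
a=c["frame"][190:235,435:525];b=d["frame"][200:300,125:225]
a=cv2.resize(a,None,fx=6,fy=6);b=cv2.resize(b,None,fx=3,fy=3)
im=np.zeros((580,560,3),np.uint8);im[:270,:540]=a;im[280:580,:300]=b
t=c["frame"][130:205,330:430];t=cv2.resize(t,None,fx=2.5,fy=2.5);im[300:300+t.shape[0],305:305+t.shape[1]]=t
cv2.imwrite("pics/m7.png",im[:,:,::-1])
E
```

```text
time_s: 36.83
eef_pos: [0.5889, -0.1272, 0.0792]
eef_rot: [0.0, -0.39, 0.921, -0.0]
wrist_force: [-2.9, 2.3, 0.8]
opening: 0.242
grasp_force: 1.6
time_s: 37.83
eef_pos: [0.4838, -0.2369, 0.1995]
eef_rot: [0.0, -0.388, 0.922, -0.001]
wrist_force: [0.5, 0.7, -0.2]
opening: 0.701
grasp_force: 0.0
[-0.67  0.16  1.75  0.    1.23 -3.04]
dibber_mid []
dibber_mid [([0.471, -0.358, 0.116], 0.8, [176.0, 241.0])]
brush_mid [([0.613, -0.05, 0.052], 0.71, [361.0, 167.0]), ([0.466, -0.436, 0.11], 0.5, [494.0, 214.0])]
brush_mid [([0.478, -0.446, 0.107], 0.59, [146.0, 258.0]), ([0.713, 0.232, 0.024], 0.3, [403.0, 233.0])]
stand [([0.458, -0.367, 0.05], 0.63, [464.0, 219.0]), ([0.614, -0.051, 0.048], 0.24, [361.0, 167.0])]
stand [([0.487, -0.404, 0.052], 0.79, [168.0, 265.0])]
```

View pics/m7.png

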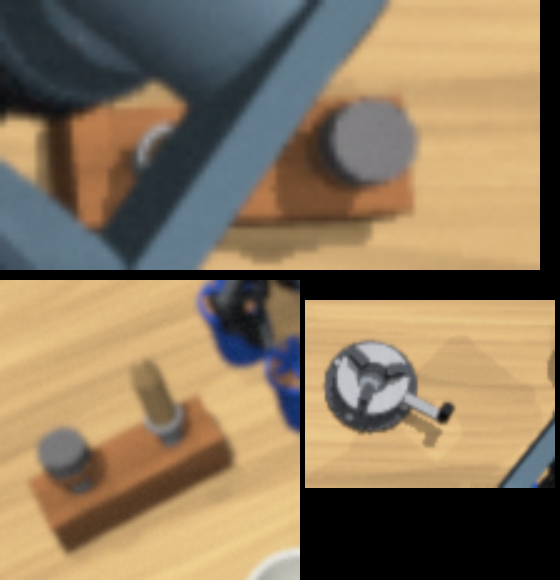

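Run:
```python
from h import *
c=camera("top");d=camera("scene")
f=lambda u,v:(435+u/6-.4,190+v/6-.4); g=lambda u,v:(125+u/3-.3,200+(v-280)/3-.3)
for n,p in dict(tl=(65,105),tr=(400,95),br=(412,212),bl=(78,228)).items(): print(n,atz(c,f(*p),.05).round(4))
print("brush top",atz(c,f(372,140),.112).round(4),"scene",atz(d,g(64,448),.112).round(4))
print("dib tip",atz(d,g(147,362),.171).round(4),"collar",atz(d,g(165,424),.082).round(4),"collar top part",atz(c,f(160,150),.084).round(4))
# wood segmentation in first top picture
im=cv2.imread("pics/top0.png");cv2.imwrite("pics/dz.png",cv2.resize(im[245:300,545:640],None,fx=7,fy=7,interpolation=cv2.INTER_CUBIC))
```

```text
tl [ 0.4925 -0.3118  0.05  ]
tr [ 0.5019 -0.4825  0.05  ]
br [ 0.442  -0.4864  0.05  ]
bl [ 0.4295 -0.3173  0.05  ]
brush top [ 0.4695 -0.4441  0.112 ] scene [ 0.4744 -0.4434  0.112 ]
dib tip [ 0.4701 -0.3505  0.171 ] collar [ 0.4731 -0.3572  0.082 ] collar top part [ 0.4659 -0.3496  0.084 ]
```

View pics/dz.png

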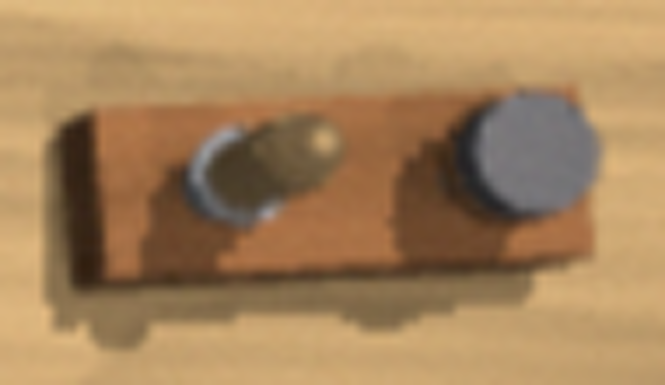

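Run:
```python
from h import *
c=camera("top")
print(atz(c,(472.8-.4,211.8-.4),.171).round(4),atz(c,(463.2-.4,216-.4),.084).round(4))
o=get_obs();print(rel((.4675,-.354,.2)),np.round(o["q"],2))
print(R.from_quat(np.array(o["eef_rot"])[[1,2,3,0]]).as_matrix().round(3))
```

```text
[ 0.4638 -0.355   0.171 ] [ 0.463  -0.3541  0.084 ]
[ 0.0976 -0.0708 -0.0013] [-0.67  0.16  1.75 -0.    1.23 -3.04]
[[-0.695 -0.719 -0.   ]
 [-0.719  0.695  0.   ]
 [ 0.     0.    -1.   ]]
```

```bash
python3 -m jog '[0,0,-0.05,0,0,0.18,0.3,0.03,-0.02,-0.05,0,0,0.36,0.3,0.06,-0.04,-0.05,0,0,0.54,0.3,0.098,-0.071,-0.05,0,0,0.72,0.3,0.098,-0.071,-0.05,0,0,0.9,0.3,0.098,-0.071,-0.05,0,0,1.08,0.3,0.098,-0.071,-0.05,0,0,1.26,0.3,0.098,-0.071,-0.05,0,0,1.44,0.3,0.098,-0.071,-0.05,0,0,1.62,0.3,0.098,-0.071,-0.05,0,0,1.8,0.3,0.098,-0.071,-0.05,0,0,1.98,0.3,0.098,-0.071,-0.05,0,0,2.16,0.3,0.098,-0.071,-0.05,0,0,2.3,0.2,0.098,-0.071,-0.05,0,0,2.373,0.2,0.098,-0.071,-0.05,0,0,2.373,0.1,0.098,-0.071,-0.05,0,0,2.373,0.1,0.098,-0.071,-0.05,0,0,2.373,0.1]'
python3 - <<'E'
from h import *
o=get_obs();print(rel((.467,-.354,.129)),np.round(o["q"],2))
print(R.from_quat(np.array(o["eef_rot"])[[1,2,3,0]]).as_matrix().round(3))
E
```

```text
time_s: 40.5
eef_pos: [0.4671, -0.3547, 0.2488]
eef_rot: [-0.0, 0.707, 0.707, 0.0]
wrist_force: [-0.2, -0.4, -0.1]
opening: 0.898
grasp_force: 0.0
[ 7.000e-04 -1.000e-04  1.198e-01] [-0.85  0.21  1.58  0.    1.34 -0.85]
[[ 0.  1. -0.]
 [ 1. -0.  0.]
 [ 0. -0. -1.]]
```

```bash
python3 -m jog '[0.001,0,0.05,0,0,0,0.1,0.001,0,0.1,0,0,0,0.2,0.001,0,0.12,0,0,0,0.4,0.001,0,0.12,0,0,0,0.5,0.001,0,0.12,0,0,0,0.6,0.001,0,0.12,0,0,0,0.65,0.001,0,0.12,0,0,0,0.67,0.001,0,0.12,0,0,0,0.67]'
python3 -m jog '[0,0,0,0,0,0,0.69,0,0,0,0,0,0,0.69]'
```

```text
time_s: 41.5
eef_pos: [0.4673, -0.354, 0.1294]
eef_rot: [0.0, 0.707, 0.707, -0.0]
wrist_force: [0.1, 0.4, -0.2]
opening: 0.327
grasp_force: 0.0
time_s: 41.75
eef_pos: [0.4671, -0.3541, 0.1293]
eef_rot: [0.0, 0.707, 0.707, -0.0]
wrist_force: [-1.7, -0.5, 3.9]
opening: 0.311
grasp_force: 5.6
```

```bash
python3 -m jog '[0,0,0,0,0,0,0.72,0,0,0,0,0,0,0.75,0,0,0,0,0,0,0.75]'
python3 -m jog '[0,0,-0.01,0,0,0,0.75,0,0,-0.02,0,0,0,0.75,0,0,-0.02,0,0,0,0.75]'
```

```text
time_s: 42.12
eef_pos: [0.4666, -0.3542, 0.1295]
eef_rot: [-0.0, 0.707, 0.707, -0.001]
wrist_force: [-3.8, 0.1, 7.9]
opening: 0.29
grasp_force: 57.9
time_s: 42.5
eef_pos: [0.467, -0.3539, 0.1496]
eef_rot: [0.0, 0.707, 0.707, -0.0]
wrist_force: [-2.6, 0.4, -1.0]
opening: 0.291
grasp_force: 59.6
```

```bash
python3 -m jog '[0,0,-0.05,0,0,0,0.75,0,0,-0.1,0,0,0,0.75,0,0,-0.13,0,0,0,0.75,0.316,0.167,-0.13,0,0,0,0.75,0.316,0.167,-0.13,0,0,0,0.75,0.316,0.167,-0.13,0,0,0,0.75,0.316,0.167,-0.13,0,0,0,0.75,0.316,0.167,-0.13,0,0,0,0.75,0.316,0.167,-0.13,0,0,0,0.75,0.316,0.167,-0.13,0,0,0,0.75,0.316,0.167,-0.13,0,0,0,0.75,0.316,0.167,-0.1,0,0,0,0.75,0.316,0.167,-0.07,0,0,0,0.75,0.316,0.167,-0.07,0,0,0,0.75,0.316,0.167,-0.07,0,0,0,0.75]'
python3 - <<'E'
from h import *
d=camera("scene");c=camera("top")
print(rel((.634,-.0385,.1315)))
a=cv2.resize(d["frame"][160:300,250:380],None,fx=4,fy=4)
cv2.imwrite("pics/s8.png",a[:,:,::-1])
E
```

```text
time_s: 44.38
eef_pos: [0.6348, -0.039, 0.2201]
eef_rot: [0.001, 0.708, 0.706, 0.0]
wrist_force: [-1.0, -1.0, -2.3]
opening: 0.288
grasp_force: 59.5
[ 0.0003 -0.0016  0.0894]
```

View pics/s8.png

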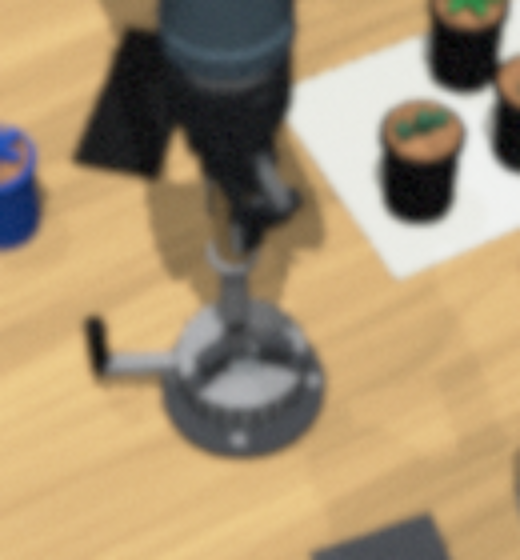

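The bit hangs above the open jaws, with its foot near (235,318), and the crank is fully open. Lowering with force checks.

```bash
python3 -m jog '[0,-0.001,0.02,0,0,0,0.75,0,-0.001,0.03,0,0,0,0.75,0,-0.001,0.04,0,0,0,0.75,0,-0.001,0.04,0,0,0,0.75]'
python3 -m jog '[0,0,0.01,0,0,0,0.75,0,0,0.02,0,0,0,0.75,0,0,0.03,0,0,0,0.75,0,0,0.04,0,0,0,0.75,0,0,0.04,0,0,0,0.75]'
```

```text
time_s: 44.98
eef_pos: [0.6326, -0.0377, 0.1772]
eef_rot: [-0.001, 0.707, 0.707, -0.001]
wrist_force: [-0.5, -0.2, -1.5]
opening: 0.289
grasp_force: 59.6
time_s: 45.6
eef_pos: [0.6326, -0.0377, 0.1373]
eef_rot: [-0.001, 0.707, 0.707, -0.001]
wrist_force: [-0.4, -0.7, -1.8]
opening: 0.291
grasp_force: 59.6
```

```bash
python3 -m jog '[0,0,0.003,0,0,0,0.75,0,0,0.005,0,0,0,0.75,0,0,0.005,0,0,0,0.75]'
python3 -m jog '[0,0,0.001,0,0,0,0.75,0,0,0.002,0,0,0,0.75,0,0,0.002,0,0,0,0.75]'
```

```text
time_s: 45.98
eef_pos: [0.6334, -0.0379, 0.1338]
eef_rot: [0.0, 0.707, 0.707, 0.0]
wrist_force: [0.4, 0.3, -2.2]
opening: 0.287
grasp_force: 59.6
time_s: 46.35
eef_pos: [0.6334, -0.0379, 0.1318]
eef_rot: [0.0, 0.707, 0.707, 0.0]
wrist_force: [-0.4, 0.0, -2.7]
opening: 0.289
grasp_force: 59.6
```

```bash
python3 -m jog '[0,0,0.001,0,0,0,0.75,0,0,0.0015,0,0,0,0.75,0,0,0.0015,0,0,0,0.75]'
python3 -m jog '[0,0,0.001,0,0,0,0.75,0,0,0.0015,0,0,0,0.75,0,0,0.0015,0,0,0,0.75]'
```

```text
time_s: 46.72
eef_pos: [0.6337, -0.038, 0.1316]
eef_rot: [0.0, 0.707, 0.707, 0.0]
wrist_force: [-2.7, 0.2, 6.5]
opening: 0.291
grasp_force: 60.7
time_s: 47.1
eef_pos: [0.634, -0.0382, 0.1316]
eef_rot: [0.001, 0.707, 0.707, 0.0]
wrist_force: [-5.4, 0.6, 13.2]
opening: 0.29
grasp_force: 61.9
```

```bash
python3 -m jog '[0,0,-0.003,0,0,0,0.75,0,0,-0.003,0,0,0,0.68,0,0,-0.003,0,0,0,0.62,0,0,-0.003,0,0,0,0.55,0,0,-0.003,0,0,0,0.5,0,0,-0.05,0,0,0,0.5,0,0,-0.1,0,0,0,0.5,0,0,-0.1,0,0,0,0.5,-0.04,-0.02,-0.1,0,0,0.16,0.5,-0.089,-0.047,-0.1,0,0,0.32,0.5,-0.089,-0.047,-0.1,0,0,0.49,0.5,-0.089,-0.047,-0.1,0,0,0.49,0.5]'
python3 - <<'E'
from h import *
o=get_obs();d=camera("scene");c=camera("top");print(rel((.587,-.127,.079)),np.round(o["q"],2))
for x in(c,d): print([(np.round(t["xyz"],3).tolist(),round(t["confidence"],2)) for t in spot_in(x,"dibber_mid")],[(np.round(t["xyz"],3).tolist(),round(t["confidence"],2)) for t in spot_in(x,"crank")])
a=cv2.resize(d["frame"][190:290,250:380],None,fx=3,fy=3);b=cv2.resize(c["frame"][120:205,310:440],None,fx=3,fy=3)
cv2.imwrite("pics/s9.png",np.vstack([a,b])[:,:,::-1])
E
```

```text
time_s: 48.6
eef_pos: [0.5857, -0.1273, 0.2278]
eef_rot: [-0.001, 0.858, 0.514, -0.0]
wrist_force: [-0.5, 0.2, 0.2]
opening: 0.497
grasp_force: 0.0
[-1.000e-04  1.100e-03  1.491e-01] [-0.41  0.26  1.57  0.    1.31  0.08]
[] [([0.626, -0.017, 0.055], 0.72)]
[([0.642, -0.048, 0.117], 0.52), ([0.496, 0.512, 0.065], 0.26)] [([0.629, -0.058, 0.05], 0.72), ([0.54, 0.22, 0.0], 0.29)]
```

View pics/s9.png

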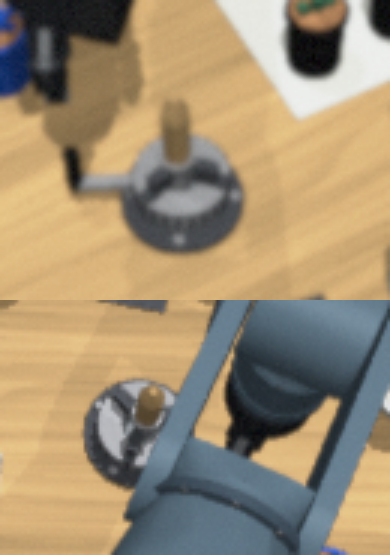

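The dibber stands upright in the open chuck and the crank post top is at (70,150). I'll compute the post position and the arc back.

```bash
python3 - <<'E'
from h import *
d=camera("scene");print(atz(d,(273.2,240.2),.092).round(4))
E
python3 -m jog '[0,0.001,0.05,0,0,0,0.5,0,0.001,0.1,0,0,0,0.5,0,0.001,0.13,0,0,0,0.5,0,0.001,0.149,0,0,0,0.5,0,0.001,0.149,0,0,0,0.5,0,0.001,0.149,0,0,0,0.65,0,0.001,0.149,0,0,0,0.76,0,0.001,0.149,0,0,0,0.76,0,0.001,0.149,0,0,0,0.76]'
python3 - <<'E'
from h import *
for a in [242,230,220,210,200,195,190,185,180]:
    t=np.radians(a);w=np.array([.634,-.038])+.1007*np.array([np.cos(t),np.sin(t)]);print(a,rel([*w,.079]))
E
```

```text
[ 0.5875 -0.1265  0.092 ]
time_s: 50.08
eef_pos: [0.5875, -0.1275, 0.0804]
eef_rot: [0.0, 0.858, 0.514, 0.0]
wrist_force: [-0.2, 0.3, 0.7]
opening: 0.24
grasp_force: 0.0
242 [ 0.0001 -0.001   0.0014]
230 [ 0.0023 -0.022   0.0014]
220 [ 0.0074 -0.0388  0.0013]
210 [ 0.0153 -0.0544  0.0013]
200 [ 0.0259 -0.0685  0.0013]
195 [ 0.032  -0.0747  0.0013]
190 [ 0.0387 -0.0805  0.0013]
185 [ 0.0458 -0.0856  0.0013]
180 [ 0.0534 -0.09    0.0013]
```

```bash
python3 -m jog '[0.001,-0.011,0.001,0,0,0.1,0.76, 0.002,-0.022,0.001,0,0,0.2,0.76, 0.005,-0.03,0.001,0,0,0.29,0.76, 0.007,-0.039,0.001,0,0,0.38,0.76, 0.011,-0.047,0.001,0,0,0.46,0.76, 0.015,-0.054,0.001,0,0,0.55,0.76, 0.02,-0.061,0.001,0,0,0.64,0.76, 0.026,-0.068,0.001,0,0,0.72,0.76, 0.026,-0.068,0.001,0,0,0.72,0.76]'
python3 - <<'E'
from h import *
for a in [197,194,190,187,184,181,178]:
    t=np.radians(a);w=np.array([.634,-.038])+.1007*np.array([np.cos(t),np.sin(t)]);print(a,rel([*w,.079]))
E
```

```text
time_s: 51.2
eef_pos: [0.5398, -0.0726, 0.0793]
eef_rot: [0.0, 0.984, 0.179, 0.0]
wrist_force: [0.3, -1.5, 1.0]
opening: 0.24
grasp_force: 0.6
197 [-0.0001 -0.0055  0.0003]
194 [ 0.0003 -0.0108  0.0003]
190 [ 0.0014 -0.0177  0.0003]
187 [ 0.0025 -0.0229  0.0003]
184 [ 0.0039 -0.028   0.0003]
181 [ 0.0055 -0.033   0.0003]
178 [ 0.0074 -0.0379  0.0003]
```

```bash
python3 -m jog '[0,-0.006,0,0,0,0.05,0.76, 0,-0.011,0,0,0,0.1,0.76,0.001,-0.018,0,0,0,0.17,0.76,0.001,-0.018,0,0,0,0.17,0.76]'
python3 -m jog '[0,-0.003,0,0,0,0,0.76, 0,-0.005,0,0,0,0,0.76]'
python3 - <<'E'
from h import *
p=np.array(get_obs()["eef_pos"])[:2]-[.634,-.038];print(np.degrees(np.arctan2(p[1],p[0]))%360,np.linalg.norm(p))
for a in [187,184,181,178]:
    t=np.radians(a);w=np.array([.634,-.038])+.1007*np.array([np.cos(t),np.sin(t)]);print(a,rel([*w,.079]))
E
```

```text
time_s: 51.7
eef_pos: [0.5348, -0.0554, 0.0792]
eef_rot: [0.0, 0.995, 0.096, 0.001]
wrist_force: [0.8, -1.8, 0.8]
opening: 0.241
grasp_force: 0.9
time_s: 51.95
eef_pos: [0.5336, -0.0508, 0.0792]
eef_rot: [0.0, 0.995, 0.095, 0.0]
wrist_force: [0.7, -4.9, 3.7]
opening: 0.24
grasp_force: 2.4
187.25342809039816 0.10120581570163506
187 [ 0.0005 -0.0004  0.0002]
184 [ 0.001  -0.0057  0.0002]
181 [ 0.0018 -0.0109  0.0002]
178 [ 0.0028 -0.016   0.0002]
```

```bash
python3 -m jog '[0,-0.002,0,0,0,0,0.76,0,-0.003,0,0,0,0,0.76,0,-0.003,0,0,0,0,0.76]'
python3 -m jog '[0,-0.002,0,0,0,0,0.76,0.0005,-0.003,0,0,0,0,0.76,0.0005,-0.003,0,0,0,0,0.76]'
```

```text
time_s: 52.32
eef_pos: [0.5328, -0.0473, 0.079]
eef_rot: [0.0, 0.995, 0.095, 0.0]
wrist_force: [1.7, -4.5, 3.3]
opening: 0.239
grasp_force: 2.2
time_s: 52.7
eef_pos: [0.5323, -0.0441, 0.0787]
eef_rot: [-0.0, 0.995, 0.095, -0.0]
wrist_force: [0.9, -4.4, 3.4]
opening: 0.241
grasp_force: 2.1
```

```bash
python3 -m jog '[0,-0.002,0,0,0,0,0.76,0.0005,-0.003,0,0,0,0,0.76,0.0005,-0.003,0,0,0,0,0.76]'
python3 -m jog '[0,-0.002,0,0,0,0,0.76,0,-0.003,0,0,0,0,0.76,0,-0.003,0,0,0,0,0.76]'
```

```text
time_s: 53.08
eef_pos: [0.532, -0.041, 0.0785]
eef_rot: [-0.0, 0.995, 0.095, -0.001]
wrist_force: [-1.4, -4.3, 3.8]
opening: 0.237
grasp_force: 2.0
time_s: 53.45
eef_pos: [0.5316, -0.0383, 0.0785]
eef_rot: [-0.0, 0.995, 0.095, -0.0]
wrist_force: [0.3, -5.7, 1.7]
opening: 0.241
grasp_force: 2.5
```

```bash
python3 -m jog '[0,-0.002,0,0,0,0,0.76,0,-0.003,0,0,0,0,0.76,0,-0.003,0,0,0,0,0.76]'
python3 -m jog '[0,-0.002,0,0,0,0,0.76,0,-0.002,0,0,0,0,0.76]'
```

```text
time_s: 53.82
eef_pos: [0.5313, -0.0355, 0.0785]
eef_rot: [0.0, 0.995, 0.095, 0.0]
wrist_force: [1.6, -5.8, 0.5]
opening: 0.242
grasp_force: 3.0
time_s: 54.08
eef_pos: [0.5312, -0.0337, 0.0785]
eef_rot: [0.0, 0.996, 0.095, 0.0]
wrist_force: [2.7, -6.3, -0.1]
opening: 0.241
grasp_force: 3.3
```

```bash
python3 -m jog '[0,-0.003,0,0,0,0,0.76,0,-0.004,0,0,0,0,0.76,0,-0.004,0,0,0,0,0.76]'
python3 -m jog '[0,-0.003,0,0,0,0,0.76,0,-0.004,0,0,0,0,0.76,0,-0.004,0,0,0,0,0.76]'
```

```text
time_s: 54.45
eef_pos: [0.531, -0.0301, 0.0786]
eef_rot: [0.001, 0.996, 0.095, 0.001]
wrist_force: [5.0, -7.5, -3.4]
opening: 0.24
grasp_force: 4.2
time_s: 54.82
eef_pos: [0.531, -0.0266, 0.0787]
eef_rot: [0.001, 0.996, 0.095, 0.002]
wrist_force: [7.2, -9.4, -6.4]
opening: 0.239
grasp_force: 5.2
```

```bash
python3 -m jog '[-0.003,0,0,0,0,0,0.76,-0.003,-0.002,0,0,0,0,0.76,-0.003,-0.002,0,0,0,0,0.76]'
python3 -m jog '[0,-0.002,0,0,0,0,0.76,-0.001,-0.003,0,0,0,0,0.76,-0.001,-0.003,0,0,0,0,0.76]'
```

```text
time_s: 55.2
eef_pos: [0.5283, -0.0255, 0.0792]
eef_rot: [0.001, 0.996, 0.095, 0.003]
wrist_force: [7.9, -10.2, -3.9]
opening: 0.239
grasp_force: 5.6
time_s: 55.58
eef_pos: [0.5274, -0.0232, 0.0796]
eef_rot: [0.002, 0.996, 0.095, 0.003]
wrist_force: [9.4, -11.5, -4.1]
opening: 0.239
grasp_force: 6.5
```

```bash
python3 -m jog '[0.003,0,0,0,0,0,0.76,0.006,0,0,0,0,0,0.76,0.007,0,0,0,0,0,0.76,0.007,0,0,0,0,0,0.76]'
python3 -m jog '[0,-0.001,0,0,0,0,0.76,0.001,-0.002,0,0,0,0,0.76,0.001,-0.002,0,0,0,0,0.76]'
```

```text
time_s: 56.08
eef_pos: [0.5305, -0.0214, 0.0784]
eef_rot: [0.001, 0.995, 0.095, -0.001]
wrist_force: [-3.8, -11.5, 3.1]
opening: 0.237
grasp_force: 5.4
time_s: 56.45
eef_pos: [0.5309, -0.0193, 0.0784]
eef_rot: [0.001, 0.995, 0.095, -0.002]
wrist_force: [-3.3, -11.7, 3.4]
opening: 0.239
grasp_force: 5.5
```

```bash
python3 -m jog '[0,-0.002,0,0,0,0,0.76,0.001,-0.003,0,0,0,0,0.76,0.001,-0.003,0,0,0,0,0.76]'
python3 - <<'E'
from h import *
c=camera("top");d=camera("scene")
for x in(c,d):
  for n in("dibber_mid","crank","pot0_mid"): print(n,[(np.round(t["xyz"],3).tolist(),round(t["confidence"],2)) for t in spot_in(x,n)])
E
```

```text
time_s: 56.82
eef_pos: [0.5312, -0.0164, 0.0784]
eef_rot: [0.001, 0.995, 0.095, -0.002]
wrist_force: [-4.6, -13.2, 3.7]
opening: 0.244
grasp_force: 6.0
dibber_mid [([0.458, 0.364, 0.089], 0.44)]
crank []
pot0_mid [([0.403, -0.122, 0.08], 0.88), ([0.358, -0.245, 0.084], 0.82), ([0.456, 0.259, 0.083], 0.8), ([0.3, -0.164, 0.079], 0.67), ([0.466, -0.215, 0.082], 0.66)]
dibber_mid [([0.64, -0.043, 0.115], 0.73), ([0.667, -0.324, 0.045], 0.43)]
crank [([0.644, -0.043, 0.049], 0.88)]
pot0_mid [([0.316, -0.17, 0.077], 0.92), ([0.382, -0.251, 0.076], 0.76), ([0.486, -0.394, 0.049], 0.31)]
```

```bash
python3 -m jog '[0,0.002,0,0,0,0,0.74,0,0.004,0,0,0,0,0.7,0,0.004,0,0,0,0,0.6,0,0.004,0,0,0,0,0.5,0,0.004,0,0,0,0,0.5,0,0.004,-0.05,0,0,0,0.5,0,0.004,-0.1,0,0,0,0.5,0,0.004,-0.17,0,0,0,0.5,-0.06,0.004,-0.2,0,0,0,0.5,-0.12,0.004,-0.2,0,0,0,0.5,-0.18,0.004,-0.2,0,0,0,0.5,-0.18,0.004,-0.2,0,0,0,0.5,-0.18,0.004,-0.2,0,0,0,0.5]'
python3 - <<'E'
from h import *
c=camera("top");d=camera("scene")
for x in(c,d):
  for n in("dibber_mid","brush_mid","crank","pot0_mid","cactus","planter","scoop"): print(n,[(np.round(t["xyz"],3).tolist(),round(t["confidence"],2)) for t in spot_in(x,n)][:9])
# dibber wood pixels in scene: predicted axis vs centroid
b=[proj(d,(.634,-.038,z)) for z in (.09,.117,.145,.173)];print(np.round(b,1).tolist())
f=d["frame"][195:260,285:340]; hsv=cv2.cvtColor(f,cv2.COLOR_RGB2HSV)
for y in range(205,250,4): print(y,"".join("%4d"%v for v in d["frame"][y,300:326,2]))
# post: dark pixels in top
g=c["frame"][150:215,325:385].max(2);ys,xs=np.where(g<45);print("dark",len(xs),xs.mean()+325,ys.mean()+150,atz(c,(xs.mean()+325,ys.mean()+150),.075).round(3))
E
```

```text
time_s: 58.85
eef_pos: [0.357, -0.0527, 0.2795]
eef_rot: [0.0, 0.996, 0.094, 0.001]
wrist_force: [0.2, -0.3, -0.1]
opening: 0.5
grasp_force: 0.0
dibber_mid []
brush_mid [([0.471, -0.437, 0.109], 0.54)]
crank [([0.612, -0.037, 0.051], 0.93), ([0.503, 0.228, 0.002], 0.48)]
pot0_mid [([0.467, -0.217, 0.082], 0.97), ([0.355, -0.244, 0.083], 0.79), ([0.453, 0.261, 0.085], 0.63)]
cactus [([0.482, 0.518, 0.067], 0.59)]
planter [([0.688, -0.329, 0.038], 0.67), ([0.613, -0.035, 0.05], 0.19), ([0.459, -0.378, 0.052], 0.15)]
scoop [([0.705, 0.226, 0.004], 0.68)]
dibber_mid [([0.643, -0.041, 0.119], 0.68)]
brush_mid [([0.478, -0.446, 0.107], 0.74)]
crank [([0.639, -0.042, 0.05], 0.98)]
pot0_mid [([0.379, -0.256, 0.074], 0.92), ([0.485, -0.231, 0.082], 0.9), ([0.471, 0.251, 0.077], 0.84), ([0.431, -0.129, 0.079], 0.73), ([0.313, -0.172, 0.076], 0.7), ([0.653, -0.048, 0.045], 0.3)]
cactus [([0.497, 0.516, 0.068], 0.85)]
planter [([0.668, -0.322, 0.042], 0.73), ([0.566, 0.253, 0.076], 0.23), ([0.478, -0.449, 0.109], 0.16)]
scoop [([0.711, 0.231, 0.023], 0.76), ([0.566, 0.253, 0.075], 0.41)]
[[309.6
[... 732 characters left out ...]
 103  88  79  81  80  81  82  79  77  76  86 103 115 116 120 120 122 127 127 120 125 126
233  167 166 165 151 127  93  69  63  63  63  65  63  65  74  89 113 122 124 125 123 122 121 120 119 119 120
237  141 162 166 166 152 113  80  61  59  69  65  68  70  80 115 147 165 169 164 159 150 141 133 130 125 126
241  169 171 169 164 148 125  94  69  69  62  69  69  68  85 113 139 151 161 163 166 169 171 169 165 152 139
245  166 154 144 124 103  90  95 105 113 123 122 117 110 100  84  74  74  78  76  77  86 115 147 162 164 155
249  120  85  70  71  66  62  55  51  64  77  85  85  80  65  53  46  52  50  51  49  60  69  83 101 134 141
dark 19 354.0526315789474 187.3684210526316 [ 0.542 -0.029  0.075]
```

Run:
```python
from h import *
d=camera("scene")
old=cv2.imread("pics/s4.png");old=cv2.resize(old,(200,180),interpolation=cv2.INTER_AREA)[:,:,::-1]
new=d["frame"][130:310,240:440]
df=cv2.absdiff(np.ascontiguousarray(old),np.ascontiguousarray(new)).max(2)
for n,p in dict(B=(.462,.368),A=(.562,.364),C=(.4585,.267),D=(.5585,.2645),E=(.555,.164)).items():
    top=proj(d,(*p,.083));u,v=np.round(top).astype(int)
    side=[proj(d,(*p,z)) for z in(.083,.02)]
    r=d["frame"][v-5:v+6,u-6:u+7].reshape(-1,3)
    m=d["frame"][130:310,240:440]
    g=d["frame"].max(2)[v-10:v+35,u-18:u+19]; ys,xs=np.where(g<60)
    print(n,top.round(1),np.round(side[1],1),"mean soil rgb",r.mean(0).round(),"diff vs before",df[v-130-8:v-130+25,u-240-12:u-240+13].mean().round(1),"dark centroid",(xs.mean()+u-18).round(1),(ys.mean()+v-10).round(1),len(xs))
```

```text
B [393.4 149.2] [391.3 162.6] mean soil rgb [137. 113.  80.] diff vs before 4.8 dark centroid 395.9 167.5 301
A [411.2 169.4] [408.5 182.7] mean soil rgb [ 90. 125.  72.] diff vs before 4.8 dark centroid 405.2 177.9 301
C [366.6 160.1] [365.3 173.5] mean soil rgb [ 94. 125.  72.] diff vs before 5.3 dark centroid 370.3 178.0 321
D [384.1 181. ] [382.2 194.1] mean soil rgb [138. 113.  81.] diff vs before 4.9 dark centroid 380.0 188.4 329
E [355.7 193.1] [354.7 206.1] mean soil rgb [130. 112.  80.] diff vs before 123.2 dark centroid 355.1 205.8 225
```

```bash
python3 -c "
from bench import hand_in
print(hand_in())"
```

```text
the job is handed in; nothing more can be done
None
```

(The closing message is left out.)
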